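Tip the power bank flat onto the charging dock and switch it on

TASK

The power bank has been left standing on end on the charging dock. Push it over, without picking it up or shoving it along the dock, so that it falls flat and lies completely inside the outlined charging area; then press the dock's button down to start charging. Leave everything else on the shelf where it is.

Things in the scene. Friction and masses are not known exactly. Their poses are not given: they have to be found in the camera images.
- bank: white power bank with rubber end bumpers, a block 24 mm (own x) x 68 mm (y) x 112 mm (z), 0.15 to 0.3 kg, loose. Origin at the centre of its foot, the small end it stands on; z along its height. It stands on the dock across the area's rear line; its +x broad face looks into the area, square to the dock within 5 degrees. Tipped slowly towards its own +x it lands inside with 5 mm or more to spare
- bank_mid (a point): centre of the power bank. Friction of bank on dock is 0.5 to 0.7: pushed lower than about 25 mm above its foot it slides, pushed near its top it tips over its lower front edge, and falls by itself once leaning some 12 degrees (top pushed about 25 mm)
- bank_foot_l (a point): mid-thickness point of one long edge of the power bank at its foot, on its own +y side (at its own y = 34 mm, z = 0 mm)
- bank_foot_r (a point): mid-thickness point of one long edge of the power bank at its foot, on its own -y side (at its own y = -34 mm, z = 0 mm)
- bank_head_l (a point): mid-thickness point of one long edge of the power bank at its head, on its own +y side (at its own y = 34 mm, z = 112 mm)
- bank_head_r (a point): mid-thickness point of one long edge of the power bank at its head, on its own -y side (at its own y = -34 mm, z = 112 mm)
- dock: charging dock fixed on the shelf: a flat aluminium plate with a dark rubber top, 250 mm (its own x) x 130 mm (y) x 14 mm high. Origin at the centre of its underside. Its own +x runs from the button end to the far end of the charging area
- area (a point): centre of the charging area on the dock's top face (14 mm above the shelf): a rectangle outlined by a white line 3 mm wide, flush with the rubber, 150 mm along the dock's x by 114 mm along its y over the outside of the line; axes as the dock's. It is 40 mm from the dock's centre towards its +x end
- button (a joint): travel of the dock's round push button in m: 0 released, 0.005 fully pressed; it springs back. It takes about 1.5 N to start and 4.5 N to press fully
- button_top (a point): centre of the top of the button: a grey round cap 28 mm across standing 8 mm proud of the dock's top (22 mm above the shelf), in a flat metal bezel 38 mm across, at the dock's own x = -98 mm, y = 0, behind the standing power bank; pressed straight down. Moves with the cap
- vase: black ceramic vase with dry stems, 112 mm across, 205 mm high (stems to 365 mm), origin at the centre of its underside; leave it alone
- jar: blue glass marble jar with clip-on lid, 76 mm across, 96 mm high, origin at the centre of its underside, loose beside the dock; leave it alone
- figurine: brass-tone seated cat, base 60 mm across, 115 mm high, origin at the centre of its underside, loose beside the dock; leave it alone
- earbuds: white rounded earbud case 48 x 62 x 26 mm, lying, origin at the centre of its underside, loose beside the dock; leave it alone
- holder: grey silicone remote holder 67 x 64 mm, 75 mm high, with two slots, origin at the centre of its underside; leave it alone
- remote_a: beige remote standing in the holder, 21 x 48 x 165 mm, origin at its lower end; leave it alone
- remote_b: beige remote standing in the holder, 21 x 48 x 145 mm, origin at its lower end; leave it alone
There are look-alikes about, which are no part of the job. What is shaped like the bank but orange or turquoise is not meant.

How it is judged:
By the outcome, as a careful person would: the job done as asked, in the order asked, and still so for the second after the job is handed in, with the robot touching nothing.
It also fails if it takes over 38 s, if anything falls off the work surface, if the arm or the gripper's body presses on something with over 40 N, if the wrist force passes 120 N, or if a joint passes its speed limit or range.

ROBOT

A 6-joint arm with a two-finger parallel gripper is mounted at the origin on the work surface. World frame = base frame: x ahead of the robot, y to its left, z up, the work surface at z = 0. Lengths are in mm, angles in rad, forces in N, time in s.
With the tool pointing down it reaches from about 275 to 750 mm from the base axis. Payload 10.2 kg.
Tool frame: the origin (TCP) lies between the finger pads; the fingertips stand 17 mm ahead of it and the grasp point (between the pads) lies 2 mm behind it (tips_ahead is the distance from the TCP to the fingertips, in mm); z points along the fingers, y is the line along which they close (so a half turn about z gives the same grasp; the last joint's range is limited). The gripper opens to 85 mm and grips with 20 to 120 N. Pads are 22 mm wide; open, the fingers measure 114 mm over their backs; the gripper's body (76 mm by 85 mm) begins 54 mm behind the grasp point. The pads swing forward as they close: fully open they stand 13 mm farther back than shut.
Start: joints at [-1.536, 0.313, 1.498, -0, 1.331, -0.223], TCP at [133.837, -507.66, 248.294] pointing down, gripper open.
Joint ranges: [-2.94, 2.94], [-0.97, 2.17], [0.19, 2.56], [-1.23, 4.37], [0.02, 3.11], [-2.88, 2.88]. Speed limits (rad/s): [2.39, 2.39, 3.01, 3.14, 3.14, 3.14].

INTERFACE

Orientations are given as a unit quaternion [w, x, y, z].
In Python, from rig import sense, capture, finish_job, boxes_of, tips_ahead gives the robot as it stands.
- The arm moves only by the tool drive_tool, never from a script. Its argument "commands" is text: rows parted by semicolons, each of 7 numbers parted by spaces: the shift along the world's x, y, z in units of 0.1 m (1.0 is 0.1 m), then the turn, a rotation vector about the world's x, y, z in units of pi/4 rad (1.0 is pi/4 rad), then the opening in per cent of the stroke, from 0 (shut) to 100 (fully open). A call has 1 to 20 rows; each row shifts and turns the commanded pose from where the row before left it; what a row does not reach is not made up. A row lasts 1/12 s, in which the tool goes at most 41.7 mm and 7.16 degrees, less where a joint would pass 70% of its speed; a pose out of reach is approached as far as the arm can. A call with a number of a shift or a turn outside -1 to 1 is refused whole. A call with a gripper value outside its range is refused whole. The fingers move at their own pace and stop on an object; "force" is the grip in N (left out, the last holds). Time passes only in rows, so rows that do not move let the fingers close. It gives the time, the measured TCP pose, the force, the opening and the grip force at its end, in the units of the state.
- sense(): the state, without advancing time (a new reading comes with each control period).
- capture(name): name is "side" or "top"; returns a dict with "pixels" (384x512x3 uint8, blue, green, red), "fov_y" (degrees; the focal length in pixels is half the picture's height over the tangent of half this angle, whatever the lens; pixels are square), "cx", "cy" (the principal point, pixels), "position" and "attitude" of the camera in the world. Camera axes: x right, y down, z forward; pixel columns grow to the right and rows downward; lengths in mm; the calibration is good to about 2 mm. A picture is of the moment at which its call begins. There is no depth.
- finish_job(): hands the job in; it is judged then, once.
Trained networks look in a picture, given as the dict that the camera call returned (one of the last four; its "shot" number tells which), for a name from the list of things; names that differ only in an ending like _2 or _b are one class to them, and where a whole thing is asked for, a point or a joint stands for the part that bears it (a point fixed in the world has none). Each returns a list of dicts, best first, with "confidence" (0 to 1); they miss things now and then, are a little off and sometimes report something else, mostly with a low value. They report only what shows in the picture. A call takes as long as a camera call. They do not tell look-alikes from the thing itself.
- boxes_of(picture, name): "position" ([column, row] in pixels, amid what is visible of it).
The state is a dict: "time_s": time; "joints": joint angles; "dq": joint speeds; "tau": joint torques, N m; "eef_pos": TCP position; "ee_rot": TCP orientation; "force": force on the tool from outside, world axes, zero at the start; "wrist_torque": the same for the moment, N m; "grip_width": opening from 0.0 (shut) to 1.0 (fully open); "grip_force": force on a finger pad.
Only numpy, scipy, OpenCV 4.12 (cv2) and the standard library are available. Lean on these libraries where they do the work, as an engineer would, in place of code of your own. Each camera call takes 0.05 s, during which the arm holds its last target. There are 200 camera calls.

## Working session

There is one attempt and no reset: what is moved stays moved. The work goes in short steps, Python scripts to look and compute and a tool call to move; the robot and the scene stay as the last step left them, time stands still between calls to the robot, and variables do not carry over. Pictures are saved under pics/ and viewed, at most 10 in all, crops included, and the job is handed in when it is done.

Besides the shell and the picture viewer there is one more tool, called after ">>>" as name(argument=value, ...), one argument or row to a line, values as JSON. drive_tool: Moves the arm, as the interface text tells. Shifts and turns lie within -1 to 1; 1 stands for 0.1 m of shift or pi/4 rad of turn. Its arguments: {"type":"object","properties":{"commands":{"type":"string"},"force":{"type":"number"}},"required":["commands"]}

```bash
mkdir -p pics
cat > h.py <<'E'
import numpy as np, cv2
from rig import sense, capture, finish_job, boxes_of, tips_ahead
from scipy.spatial.transform import Rotation as R
def cam(p):
    q=np.array(p["attitude"],float)
    M=q if q.shape==(3,3) else R.from_quat(q[[1,2,3,0]]).as_matrix()
    f=p["pixels"].shape[0]/2/np.tan(np.radians(p["fov_y"])/2)
    return f,M,np.array(p["position"],float)
def onz(p,uv,z):
    f,M,c=cam(p); d=M@np.array([(uv[0]-p["cx"])/f,(uv[1]-p["cy"])/f,1]); return c+d*(z-c[2])/d[2]
def proj(p,X):
    f,M,c=cam(p); v=(np.atleast_2d(X)-c)@M; return v[:,:2]/v[:,2:]*f+[p["cx"],p["cy"]]
E
python3 - <<'E'
from h import *
ims=[]
for n in("side","top"):
    p=capture(n); print(n,p["position"],p["attitude"],p["fov_y"],p["cx"],p["cy"]); cv2.imwrite(f"pics/{n}0.png",p["pixels"])
    for k,z in(("bank",70),("bank_mid",70),("bank_foot_l",14),("bank_foot_r",14),("bank_head_l",126),("bank_head_r",126),("dock",7),("area",14),("button_top",22),("jar",48),("figurine",50),("earbuds",13),("vase",100),("holder",40)):
        try: print(k,[(np.round(d["position"]).tolist(),round(d["confidence"],2),onz(p,d["position"],z)[:2].round().tolist()) for d in boxes_of(p,k)[:3]])
        except Exception as e: print(k,e)
print(tips_ahead, sense())
E
```

```text
side [ 213.41658184  972.83955907 1014.55216038] [ 0.07184476 -0.16017017  0.8990627  -0.40108617] 42.53683693379131 260.5427467249132 182.01632546197342
bank [([318.0, 152.0], 0.92, [459.0, -206.0]), ([273.0, 191.0], 0.85, [531.0, 9.0]), ([277.0, 155.0], 0.71, [573.0, -147.0])]
bank_mid [([275.0, 150.0], 0.93, [588.0, -169.0]), ([316.0, 152.0], 0.77, [466.0, -203.0]), ([270.0, 194.0], 0.57, [536.0, 24.0])]
bank_foot_l [([268.0, 189.0], 0.91, [566.0, -50.0]), ([277.0, 150.0], 0.69, [603.0, -239.0]), ([318.0, 155.0], 0.57, [469.0, -262.0])]
bank_foot_r [([268.0, 189.0], 0.91, [566.0, -50.0]), ([277.0, 150.0], 0.69, [603.0, -239.0]), ([318.0, 155.0], 0.57, [469.0, -262.0])]
bank_head_l [([273.0, 190.0], 0.88, [515.0, 63.0]), ([277.0, 149.0], 0.83, [560.0, -107.0]), ([318.0, 152.0], 0.7, [444.0, -135.0])]
bank_head_r [([273.0, 190.0], 0.88, [515.0, 63.0]), ([277.0, 149.0], 0.83, [560.0, -107.0]), ([318.0, 152.0], 0.7, [444.0, -135.0])]
dock [([253.0, 215.0], 0.96, [573.0, 60.0]), ([271.0, 193.0], 0.46, [554.0, -44.0]), ([226.0, 176.0], 0.35, [713.0, -68.0])]
area [([257.0, 213.0], 0.77,
[... 1609 characters left out ...]
oints': array([-1.53638334e+00,  3.12914780e-01,  1.49773715e+00,  2.83103519e-05,
        1.33094982e+00, -2.23396892e-01]), 'dq': array([-2.81369599e-04,  4.15481130e-04, -5.41404739e-05, -2.78320009e-04,
       -5.32402059e-04, -2.52904647e-04]), 'tau': array([ 2.76702913e-04, -4.12162507e+01, -2.59901530e+01, -2.01438402e-04,
        4.17137308e-04,  5.82051698e-06]), 'eef_pos': array([ 133.85233587, -507.65658471,  248.27260858]), 'ee_rot': array([-3.23065679e-06,  9.91703688e-01,  1.28544911e-01,  1.41177579e-05]), 'force': array([-0.30455706,  0.33339415, -0.20941624]), 'wrist_torque': array([ 0.02157538, -0.01057274, -0.01886616]), 'grip_force': 0.0, 'grip_width': 0.9971798017239477}
```

View pics/side0.png

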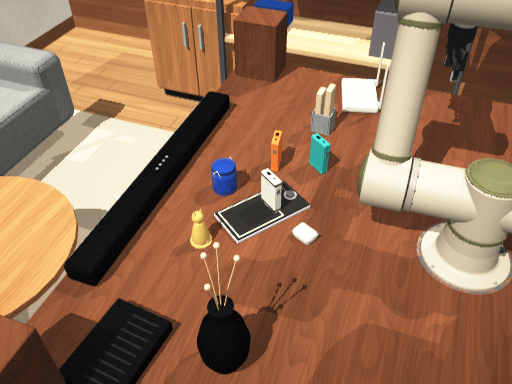

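View pics/top0.png

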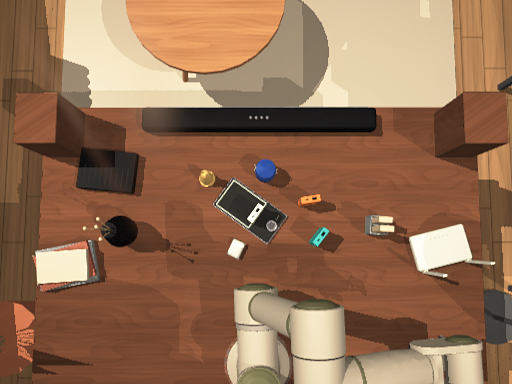

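Three candidates have the bank's shape. They are orange (side 277,150 / top 310,200), turquoise (side 319,153 / top 320,236) and white (side 272,190 / top 256,212). Only the white one is the right colour and stands on the dock across the area's rear line. I'll confirm it in one enlarged crop.

Run:
```python
from h import *
a=cv2.imread("pics/side0.png")[160:250,205:315]; b=cv2.imread("pics/top0.png")[168:252,205:297]
a=cv2.resize(a,(0,0),fx=7,fy=7,interpolation=cv2.INTER_CUBIC)[:, :]
a=cv2.resize(a,(400,327)); 
b7=cv2.resize(b,(400,365),interpolation=cv2.INTER_CUBIC)
c=np.zeros((365,800,3),np.uint8); c[:327,:400]=a; c[:,400:]=b7; cv2.imwrite("pics/crop0.png",c)
```

```text
(no output)
```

View pics/crop0.png

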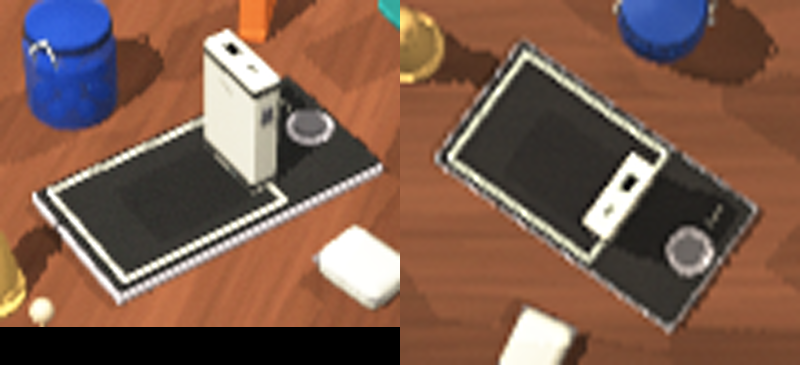

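The crop shows the white bank standing across the area's rear line (side crop 240,110; top crop 620,195). The button is behind it (top crop 690,250). Next I'll fit the dock and bank poses from both views.

```bash
cat > fit.py <<'E'
from h import *
from scipy.optimize import least_squares
S,T=capture("side"),capture("top")
s=lambda L:np.array(L)/3.636+[204.6,159.6]
t=lambda L:np.array(L)/4.348+[204.6,167.6]
def world(p,P):
    c,n=np.cos(p[2]),np.sin(p[2]); P=np.array(P,float)
    return np.c_[p[0]+c*P[:,0]-n*P[:,1],p[1]+n*P[:,0]+c*P[:,1],P[:,2]]
# dock frame: +x towards upper-left in top view; y left of it
A=[(115,57,14),(115,-57,14),(-35,57,14),(-35,-57,14)]; D=[(125,65,14),(125,-65,14),(-125,65,14),(-125,-65,14)]; B=[(-98,0,22)]
tp=t([(47,157),(124,52),(193,262),(267,150),(38,158),(122,42),(271,330),(357,208),(289,250)])
sp=s([(124,282),(48,192),(286,200),(118,295),(35,195),(382,165),(310,125)]); si=[0,1,2,4,5,6,8]
P=A+D+B
def res(p):
    W=world(p,P); return np.r_[(proj(T,W+[p[3],p[4],0])-tp).ravel(),(proj(S,W-[p[3],p[4],0])[si]-sp).ravel(),np.array(p[3:])*.3]
r=least_squares(res,[545,35,2.5,0,0],loss="soft_l1",x_scale=[10,10,.1,1,1]); d=r.x
print("dock",d.round(3),np.abs(r.fun).reshape(-1)[:-2].round(1))
for n,q in(("area",(40,0,14)),("button",(-98,0,22)),("rear line",(-35,0,14))): print(n,world(d,[q])[0].round(1))
H=[(12,34,126),(12,-34,126),(-12,34,126),(-12,-34,126)]; F=[(12,34,14),(-12,34,14),(12,-34,14)]
ht=t([(182,222),(236,152),(204,243),(258,166)]); hs=s([(256,97),(206,42),(279,80),(226,30),(254,190),(276,180),(206,140)])
def rb(p): return np.r_[(proj(T,world(p,H)+[d[3],d[4],0])-ht).ravel(),(proj(S,world(p,H+F)-[d[3],d[4],0])-hs).ravel()]
r=least_squares(rb,[540,10,d[2]],loss="soft_l1",x_scale=[10,10,.1]); b=r.x
print("bank",b.round(3),r.fun.round(1)); 
c,n=np.cos(-d[2]),np.sin(-d[2]);e=b[:2]-d[:2];print("bank in dock",c*e[0]-n*e[1],n*e[0]+c*e[1],np.degrees(b[2]-d[2]))
E
python3 fit.py
```

```text
dock [555.373  30.073   0.947  -0.661  -1.149] [0.  0.2 0.4 0.4 0.8 0.1 0.3 0.6 1.4 0.2 0.1 1.4 0.1 0.4 0.7 0.2 0.2 0.
 0.1 0.4 0.4 0.2 0.5 0.6 0.2 0.3 1.3 0.9 0.9 0.7 0.1 0.8]
area [578.7  62.5  14. ]
button [498.2 -49.5  22. ]
rear line [534.9   1.7  14. ]
bank [536.915   9.058   0.941] [ 0.2 -0.1 -0.5 -0.   0.8 -0.8  0.1  0.9 -0.3 -1.9 -0.6 -0.5  0.7 -0.5
  1.1 -0.3 -0.5  1.8  0.4  1.2 -0.6  1.7]
bank in dock -27.83840706018667 2.7149679978015744 -0.33496416497945736
```

>>> drive_tool(
  commands="0.234 0.3 0 0 0 0.055 0;0.234 0.3 0 0 0 0.055 0;0.234 0.3 0 0 0 0.055 0;0.234 0.3 0 0 0 0.055 0;0.234 0.3 0 0 0 0.055 0;0.234 0.3 0 0 0 0.055 0;0.234 0.3 0 0 0 0.055 0;0.234 0.3 0 0 0 0.055 0;0.234 0.3 0 0 0 0.055 0;0.234 0.3 0 0 0 0.055 0;0.234 0.3 0 0 0 0.055 0;0.234 0.3 0 0 0 0.055 0;0.234 0.3 0 0 0 0.055 0;0.234 0.3 0 0 0 0.055 0;0.234 0.3 0 0 0 0.055 0;0.234 0.3 0 0 0 0.055 0;0 0 0 0 0 0 0;0 0 0 0 0 0 0",
)

```text
time_s: 3.1
eef_pos: [508.7, -26.3, 247.9]
ee_rot: [-0.0, 0.889, 0.458, -0.0]
force: [-0.1, -0.2, 0.4]
grip_width: -0.002
grip_force: 0.0
```

>>> drive_tool(
  commands="-0.03 -0.04 -0.33 0 0 0 0;0 0 -0.33 0 0 0 0;0 0 -0.33 0 0 0 0;0 0 -0.32 0 0 0 0;0 0 0 0 0 0 0;0 0 0 0 0 0 0",
)

```text
time_s: 3.6
eef_pos: [504.7, -32.4, 117.4]
ee_rot: [-0.001, 0.89, 0.456, -0.001]
force: [1.0, 1.3, 0.8]
grip_width: 0.001
grip_force: 0.0
```

Run:
```python
from h import *
c=np.zeros((384,800,3),np.uint8)
a=capture("side")["pixels"][150:250,205:315]; b=capture("top")["pixels"][168:252,205:297]
c[:364,:400]=cv2.resize(a,(400,364),interpolation=cv2.INTER_CUBIC); c[:365,400:]=cv2.resize(b,(400,365),interpolation=cv2.INTER_CUBIC)
cv2.imwrite("pics/pre.png",c); s=sense(); print(s["eef_pos"],s["force"])
```

```text
[506.09536474 -32.45223567 119.42325101] [-0.73733749 -0.52600669  0.37543837]
```

View pics/pre.png

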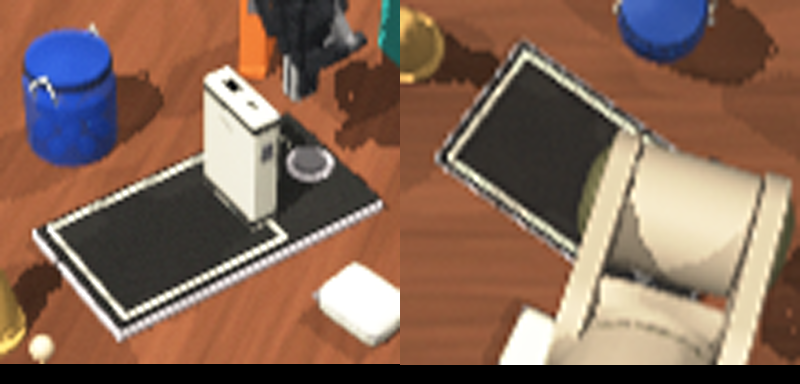

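The picture shows the shut fingertips behind the bank (side crop 292,92), with its broad rear face ahead of them. I'll push slowly near its top.

>>> drive_tool(
  commands="0.015 0.02 0 0 0 0 0;0.015 0.02 0 0 0 0 0;0.015 0.02 0 0 0 0 0;0.015 0.02 0 0 0 0 0;0.015 0.02 0 0 0 0 0;0.015 0.02 0 0 0 0 0;0.015 0.02 0 0 0 0 0;0.015 0.02 0 0 0 0 0;0.015 0.02 0 0 0 0 0;0.009 0.012 0 0 0 0 0;0.009 0.012 0 0 0 0 0;0.009 0.012 0 0 0 0 0;0.009 0.012 0 0 0 0 0;0.009 0.012 0 0 0 0 0;0.009 0.012 0 0 0 0 0;0.009 0.012 0 0 0 0 0;0.009 0.012 0 0 0 0 0;0.009 0.012 0 0 0 0 0",
)

```text
time_s: 5.2
eef_pos: [526.9, -2.8, 117.3]
ee_rot: [-0.0, 0.89, 0.457, -0.0]
force: [0.3, -1.1, -0.3]
grip_width: -0.0
grip_force: 0.2
```

>>> drive_tool(
  commands="0.007 0.01 0 0 0 0 0;0.007 0.01 0 0 0 0 0;0.007 0.01 0 0 0 0 0;0.007 0.01 0 0 0 0 0;0.007 0.01 0 0 0 0 0;0.007 0.01 0 0 0 0 0;0.007 0.01 0 0 0 0 0;0.007 0.01 0 0 0 0 0;0.007 0.01 0 0 0 0 0;0.007 0.01 0 0 0 0 0",
)

```text
time_s: 6.03
eef_pos: [533.9, 7.3, 117.3]
ee_rot: [-0.0, 0.89, 0.457, -0.0]
force: [-0.0, 0.6, 0.4]
grip_width: 0.003
grip_force: 0.0
```

Run:
```python
from h import *
a=capture("side")["pixels"][150:250,205:315]
cv2.imwrite("pics/push.png",cv2.resize(a,(440,400),interpolation=cv2.INTER_CUBIC)); s=sense(); print(s["eef_pos"],s["force"])
```

```text
[534.0015294    7.3919673  117.29797991] [ 0.38096632 -0.17632208  1.277671  ]
```

View pics/push.png

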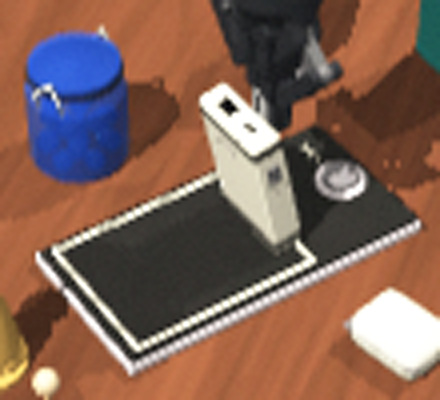

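The bank is leaning into the area (head at 240,115) and the finger is behind it (265,100). I'll keep pushing slowly.

>>> drive_tool(
  commands="0.007 0.01 0 0 0 0 0;0.007 0.01 0 0 0 0 0;0.007 0.01 0 0 0 0 0;0.007 0.01 0 0 0 0 0;0.007 0.01 0 0 0 0 0;0.007 0.01 0 0 0 0 0;0.007 0.01 0 0 0 0 0;0.007 0.01 0 0 0 0 0;0.007 0.01 0 0 0 0 0;0 0 0 0 0 0 0;0 0 0 0 0 0 0;0 0 0 0 0 0 0;0 0 0 0 0 0 0;0 0 0 0 0 0 0;0 0 0 0 0 0 0",
)

```text
time_s: 7.33
eef_pos: [540.1, 16.1, 117.3]
ee_rot: [0.0, 0.89, 0.457, 0.0]
force: [0.0, -0.3, -0.0]
grip_width: 0.003
grip_force: 0.0
```

Run:
```python
from h import *
a=capture("side")["pixels"][150:250,205:315]
cv2.imwrite("pics/push2.png",cv2.resize(a,(440,400),interpolation=cv2.INTER_CUBIC)); s=sense(); print(s["eef_pos"],s["force"])
```

```text
[540.13402918  16.12034206 117.29025862] [-0.24538973 -0.67153874 -1.24056474]
```

View pics/push2.png

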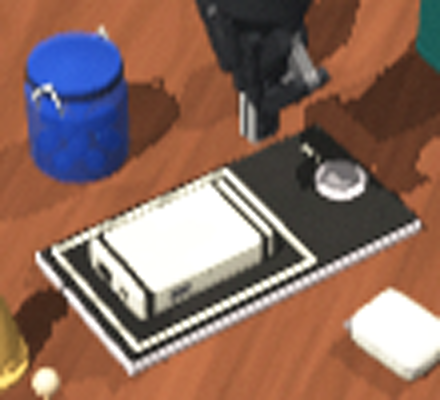

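The bank lies flat inside the outline (corners about 95,240 / 140,315 / 270,250 / 225,180, all within the line). Next is the button at (498, -49.5).

>>> drive_tool(
  commands="-0.14 -0.22 0 0 0 0 0;-0.14 -0.22 0 0 0 0 0;-0.14 -0.22 0 0 0 0 0;0 0 -0.3 0 0 0 0;0 0 -0.3 0 0 0 0;0 0 -0.06 0 0 0 0;0 0 -0.06 0 0 0 0;0 0 0 0 0 0 0;0 0 0 0 0 0 0",
)

```text
time_s: 8.13
eef_pos: [498.9, -49.9, 46.3]
ee_rot: [0.001, 0.889, 0.457, 0.001]
force: [0.6, 0.0, 0.5]
grip_width: 0.003
grip_force: 0.0
```

Run:
```python
from h import *
a=capture("side")["pixels"][150:250,205:315]
cv2.imwrite("pics/btn.png",cv2.resize(a,(660,600),interpolation=cv2.INTER_CUBIC)); s=sense(); print(s["eef_pos"],s["force"])
```

```text
[498.92176685 -49.87726552  46.51271737] [ 0.4834408  -0.0396573  -0.11962306]
```

View pics/btn.png

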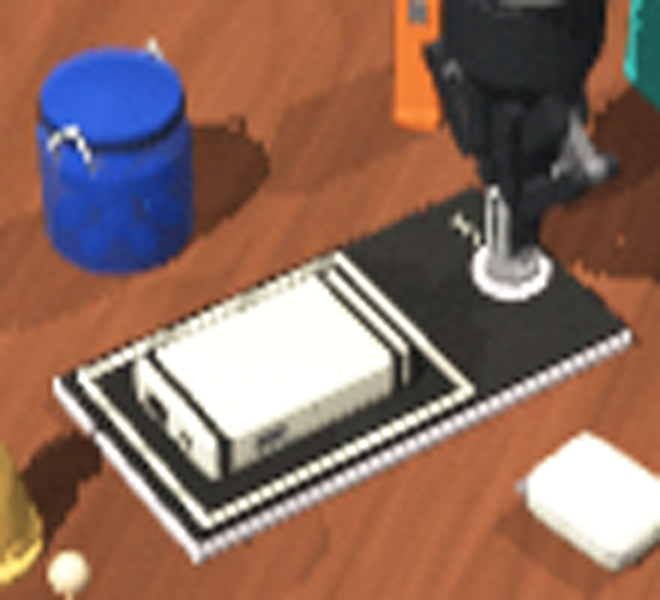

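The fingertips are centred just above the button cap (510,268). I'll press straight down.

>>> drive_tool(
  commands="0 0 -0.03 0 0 0 0;0 0 -0.03 0 0 0 0;0 0 -0.02 0 0 0 0;0 0 -0.01 0 0 0 0;0 0 -0.01 0 0 0 0;0 0 -0.01 0 0 0 0;0 0 -0.01 0 0 0 0;0 0 0 0 0 0 0;0 0 0 0 0 0 0",
)

```text
time_s: 8.93
eef_pos: [498.5, -49.9, 34.0]
ee_rot: [0.0, 0.89, 0.457, 0.0]
force: [-0.0, 1.8, 10.9]
grip_width: 0.001
grip_force: 4.9
```

A force of 10.9 N at TCP z = 34 means the button is fully pressed. I'll hold briefly, then retract.

>>> drive_tool(
  commands="0 0 -0.003 0 0 0 0;0 0 0 0 0 0 0;0 0 0 0 0 0 0;0 0 0 0 0 0 0",
)

```text
time_s: 9.27
eef_pos: [498.5, -49.9, 33.9]
ee_rot: [0.0, 0.89, 0.457, 0.0]
force: [-2.3, 1.5, 12.7]
grip_width: 0.002
grip_force: 6.4
```

>>> drive_tool(
  commands="0 0 0.03 0 0 0 0;0 0 0.05 0 0 0 0;0 0 0.2 0 0 0 0;-0.1 -0.1 0.3 0 0 0 0;-0.1 -0.2 0.3 0 0 0 0;-0.1 -0.2 0.3 0 0 0 0;-0.1 -0.2 0.3 0 0 0 0;0 0 0 0 0 0 0;0 0 0 0 0 0 0;0 0 0 0 0 0 0",
)

```text
time_s: 10.1
eef_pos: [457.7, -119.5, 180.3]
ee_rot: [-0.001, 0.89, 0.457, -0.0]
force: [0.2, 0.7, -0.7]
grip_width: 0.004
grip_force: 0.0
```

Run:
```python
from h import *
c=np.zeros((400,800,3),np.uint8)
a=capture("side")["pixels"][150:250,205:315]; b=capture("top")["pixels"][160:252,205:297]
c[:364,:400]=cv2.resize(a,(400,364),interpolation=cv2.INTER_CUBIC); c[:,400:]=cv2.resize(b,(400,400),interpolation=cv2.INTER_CUBIC)
cv2.imwrite("pics/end.png",c); s=sense(); print(s["eef_pos"],s["force"])
```

```text
[ 457.74129998 -119.09520768  179.81318797] [-0.47600817 -0.1908369   0.35302907]
```

View pics/end.png

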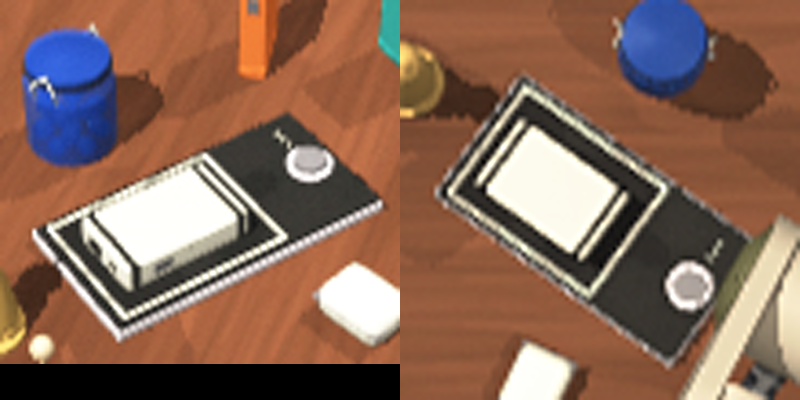

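The final views show the bank flat and well inside the outline (top crop 555,190), the button free again (690,287), and the neighbouring things unmoved. I'll hand in the job.

```bash
python3 -c "
from rig import finish_job; print(finish_job())"
```

```text
the job is handed in; nothing more can be done
None
```

I tipped the white power bank over so it lies flat inside the charging area, then pressed the dock's button fully (about 11–13 N), backed the arm clear and handed the job in at about 10 s; nothing else near the dock moved.

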